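# Serve the bread roll with the tongs

## Robot

A 6-joint arm with a two-finger parallel gripper is mounted at the origin on a cart in front of the work surface, level with it; the furniture and walls round the work are solid. World frame = base frame: x ahead of the robot, y to its left, z up, the work surface at z = 0. Lengths are in m, angles in rad, forces in N, time in s.
With the tool pointing down it reaches from about 0.4 to 0.825 m from the base axis. Payload 7 kg.
Tool frame: the origin (TCP) lies midway between the tips of the shut fingers; the grasp point (between the pads) lies 19 mm behind it; z points along the fingers, y is the line along which they close (so a half turn about z gives the same grasp; the last joint's range is limited). The gripper opens to 85 mm and grips with 20 to 120 N. Pads are 22 mm wide; open, the fingers measure 114 mm over their backs; the gripper's body (76 mm by 85 mm) begins 54 mm behind the grasp point. The pads swing forward as they close: fully open they stand 13 mm farther back than shut.
Start: joints at [-0.829, 0.359, 0.012, 0, -1.224, -0.288], TCP at [0.296, -0.607, 0.231] pointing down, gripper open.
Joint ranges: [-3.07, 3.07], [-1.43, 2.12], [-1.02, 1.25], [-3.03, 1.67], [-3.05, -0], [-3.03, 3.03]. Speed limits (rad/s): [2.39, 2.39, 3.01, 3.14, 3.14, 3.14].

## Interface

Orientations are given as a unit quaternion [x, y, z, w].
In Python, from bench import telemetry, vision, ticket, finder gives the robot as it stands.
- The arm moves only by the tool play_rows, never from a script. Its argument "commands" is a list of rows, each an object of numbers: "x", "y", "z": the shift along the tool's x, y, z in mm; "rx", "ry", "rz": the turn, a rotation vector about the tool's x, y, z in rad. In form: [{"x": .., "y": .., "z": .., "rx": .., "ry": .., "rz": ..}, ...]. A call has 1 to 20 rows; each row is the pose to reach, as a shift and turn from the pose commanded when the call began, along the tool's axes at that moment; what a row does not reach only later rows make up. A row lasts 1/10 s, in which the tool goes at most 50 mm and 8.59 degrees, less where a joint would pass 70% of its speed; a pose out of reach is approached as far as the arm can. A call with a gripper value outside its range is refused whole. "hand" is the opening, from 0 (shut) to 1 (fully open), set as the call begins (left out, the last holds). The fingers move at their own pace and stop on an object; "squeeze" is the grip in N (left out, the last holds). Time passes only in rows, so rows that repeat a pose let the fingers close. It gives the time, the measured TCP pose, the force, the opening and the grip force at its end, in the units of the state.
- telemetry.observe(): the state, without advancing time (a new reading comes with each control period).
- vision.camera(name): name is "side" or "top" or "wrist"; returns a dict with "image" (384x512x3 uint8, red, green, blue), "range_z" (384x512 float32, m along the optical axis (not along the pixel's ray), 0 where there is no reading), "vfov" (degrees; the focal length in pixels is half the picture's height over the tangent of half this angle, whatever the lens; pixels are square), "cx", "cy" (the principal point, pixels), "k1" (the pictures are not rectified: a ray, as slopes to the right and down, at radius r is drawn at 1 + k1 r^2 times it, then the intrinsics apply), "origin" and "rotation" of the camera in the world. Camera axes: x right, y up, looking along -z (the intrinsics and any distortion apply to the point x, -y, -z); pixel columns grow to the right and rows downward; lengths in m; the calibration is good to about 2 mm. A picture is of the moment at which its call begins.
- ticket.hand_in(): hands the job in; it is judged then, once.
Trained networks look in the newest picture that a camera, given by its name, has taken for a name from the list of things; names that differ only in an ending like _2 or _b are one class to them, and where a whole thing is asked for, a point or a joint stands for the part that bears it (a point fixed in the world has none). Each returns a list of dicts, best first, with "p" (0 to 1); they miss things now and then, are a little off and sometimes report something else, mostly with a low value. They report only what shows in the picture. A call takes as long as a camera call. They do not tell look-alikes from the thing itself.
- finder.masks_of(camera, thing): "pixels" (384x512 bool, what is visible of it) and "bbox" ([left, top, right, bottom] in pixels, round what is visible of it).
The state is a dict: "t": time; "q": joint angles; "qvel": joint speeds; "joint_torque": joint torques, N m; "tool_pos": TCP position; "tcp_rot": TCP orientation; "wrist_force": force on the tool from outside, world axes, zero at the start; "moment": the same for the moment, N m; "width": finger opening in m; "grasp_force": force on a finger pad.
Only numpy, scipy, OpenCV 4.12 (cv2) and the standard library are available. Lean on these libraries where they do the work, as an engineer would, in place of code of your own. Each camera call takes 0.05 s, during which the arm holds its last target. There are 200 camera calls.

## Task

Serve the roll from under the glass dome: lift the dome by its knob and stand it upright on the wooden chopping board, then let go of it. Then pick up the kitchen tongs by their black grips, close them on the roll and lift it off the slate platter, touching the roll with the tongs only. Carry it over the white plate and finish while still holding it there in the closed tongs, about a hand's breadth above the middle of the plate; do not set it down, and leave the other things on the worktop as they are.

Things in the scene. Friction and masses are not known exactly. Their poses are not given: they have to be found in the camera images.
- dome: Clear glass dome, 144 mm across at its open rim and 64 mm high (glass 4 mm thick, flat top), 0.3 kg, with a steel neck and a round wooden knob on top: knob 28 mm diameter, from 70 to 95 mm above the rim plane. Origin: centre of the rim plane (underside), z up. It stands on the slate platter over the roll at the start; inside it is 58 mm high.
- dome_knob (a point): Middle of the dome's wooden knob, on the dome's axis 82 mm above the rim plane: the height to grip it.
- board: Rectangular wooden chopping board lying flat and fixed on the worktop at the left, 240 mm along its own x, 340 mm along its own y, 21 mm thick. Origin: centre of its underside. The dome is to be parked on it, near its middle.
- platter: Round dark grey slate platter, 160 mm diameter, flat top 22 mm above the worktop, 1.4 kg. Origin: centre of its underside. Its place and the plate's place may be exchanged. Wall cabinets hang 0.46 m above the worktop behind it (from about x = 0.72 on) and at the far left: carry the dome low; lifted 60 mm it clears the roll.
- roll: Small round bread roll, golden brown, 55 mm diameter at its widest (18 mm above its base), 42 mm high, flat base 34 mm across, 60 g. Origin: centre of its base, z up. It sits on the platter under the dome.
- tongs: Steel kitchen tongs with black grips, lying on edge on the worktop: the arms open and close sideways, in the horizontal plane. 285 mm long over all, 26 mm high, 0.134 kg. Origin: on the worktop, on the centre line midway between the grips; x points along the tongs to the tips, z up. Spring hinge at x = -100 mm, middle of the cupped tips at x = +124 mm.
- tongs_grip (a point): Point midway between the two black grips, 13 mm above the tongs' origin, near their centre of mass: where to grip. The grips run 42 mm either way along x, 1.5 to 24.5 mm above the tongs' underside; width over their outsides here: 60 mm open at rest, about 46 mm closed on the roll.
- tongs_left: Arm of the tongs on their +y side. Origin: on its hinge, 100 mm behind and 10 mm left (+y) of the tongs' origin; it turns about z, clockwise from above to close, up to 0.15 rad. A spring holds it open: the grip pushes back with 8 N at rest, about 10 N closed on the roll, 12 N fully shut. Squeezed 1 to 6 mm in all, the tongs can be carried, still open wide enough for the roll.
- tongs_right: Arm of the tongs on their -y side, mirror image of the other: hinge 100 mm behind and 10 mm to the right of the tongs' origin; closing turns it counter-clockwise from above.
- tongs_tip (a point): Point midway between the cupped tips, 124 mm ahead of the tongs' origin and 13 mm above their underside: where the roll is to be taken. The cups are about 45 mm long and 26 mm high. Inside, they stand 76 mm apart when open; each 1 mm of squeeze at the grips brings them 2.2 mm closer.
- plate: Round white ceramic plate, 140 mm diameter, 16 mm high. Origin: centre of its underside.
- honey: Honey jar with a red lid, 60 mm across, 86 mm high: leave alone. Origin: centre of its underside.
- salt: Salt shaker, 44 mm across, 90 mm high: leave alone. Origin: centre of its underside.
Things that resemble listed ones, but are neither listed nor needed, are in the scene too. Of the things that look like the plate, the larger one is meant.

How it is judged:
On the way, in this order (a step that is already met when the one before it is completed fails the run):
1. the dome stands upright on the chopping board, released (x of dome in the frame of board between -0.06 and 0.06 m and y of dome in the frame of board between -0.11 and 0.11 m and z of dome in the frame of board between 0.012 and 0.03 m and angle between dome's own z axis and vertical below 0.08 rad and contact force between the fingers and dome below 0.05 N and linear speed of dome below 0.02 m/s), for 0.2 s.
2. the tongs, held in the gripper, have closed on the roll and lifted it off the platter (contact force between each of tongs_left, tongs_right and roll above 0.4 N and contact force between the fingers and tongs above 1 N and contact force between roll and platter below 0.05 N and contact force between roll and the fingers below 0.05 N and contact force between roll and plate below 0.05 N and distance between roll and tongs_tip below 0.05 m and height (world z) of roll above 0.045 m), for 0.2 s.
At the end, for the whole second after the job is handed in: Tongs in the gripper hold the roll by both arms (over 0.4 N each), nothing else carries it: base over 60 mm above the worktop, centre within 45 mm of the plate's, at rest. Dome upright (0.08 rad) and untouched on the chopping board, within 60 mm (its x) and 110 mm (its y) of its middle (x of dome in the frame of board between -0.06 and 0.06 m and y of dome in the frame of board between -0.11 and 0.11 m and z of dome in the frame of board between 0.012 and 0.03 m and angle between dome's own z axis and vertical below 0.08 rad and contact force between each of tongs_left, tongs_right and roll above 0.4 N and contact force between the fingers and tongs above 1 N and contact force between roll and platter below 0.05 N and contact force between each of roll, dome and the fingers below 0.05 N and contact force between roll and plate below 0.05 N and distance between roll and tongs_tip below 0.05 m and height (world z) of roll above 0.06 m and horizontal distance between roll and plate below 0.045 m and linear speed of roll below 0.03 m/s and contact force between each of dome, roll and the arm below 0.05 N); the arm keeps its last pose, push and grip.
It fails at once if the gripper touches the roll itself (contact force between the fingers and roll above 0.3 N).
It fails at once if the dome is tipped over (angle between dome's own z axis and vertical above 0.6 rad).
It fails at once if the roll is tipped over or knocked off its place (angle between roll's own z axis and vertical above 1 rad or height (world z) of roll below 0.01 m).
It fails at once if another thing is disturbed (moved over 30 mm) (distance of any of honey, salt, plate, platter from where it was at the start of the episode above 0.03 m).
It also fails if it takes over 54 s, if anything falls off the work surface, if the arm or the gripper's body presses on something with over 40 N, if the wrist force passes 120 N, or if a joint passes its speed limit or range.

## Working session

There is one attempt and no reset: what is moved stays moved. The work goes in short steps, Python scripts to look and compute and a tool call to move; the robot and the scene stay as the last step left them, time stands still between calls to the robot, and variables do not carry over. Pictures are saved under pics/ and viewed, at most 10 in all, crops included, and the job is handed in when it is done.

Besides the shell and the picture viewer there is one more tool, called after "Call:" as name(argument=value, ...) on one line, values as JSON. play_rows: Moves the arm, as the interface text tells. Its arguments: {"type":"object","properties":{"commands":{"type":"array","items":{"type":"object","properties":{"x":{"type":"number"},"y":{"type":"number"},"z":{"type":"number"},"rx":{"type":"number"},"ry":{"type":"number"},"rz":{"type":"number"}}}},"hand":{"type":"number"},"squeeze":{"type":"number"}},"required":["commands"]}

```bash
mkdir -p pics
cat > h.py <<'E'
import numpy as np, cv2
from bench import telemetry, vision, ticket, finder
def pts(c,mask=None):
    h,w=c["range_z"].shape; f=h/2/np.tan(np.radians(c["vfov"])/2)
    K=np.array([[f,0,c["cx"]],[0,f,c["cy"]],[0,0,1]])
    v,u=np.nonzero((c["range_z"]>0)&(mask if mask is not None else True))
    # distorted slopes -> undistorted by fixed-point
    d=np.stack([(u-c["cx"])/f,(v-c["cy"])/f],1); s=d.copy()
    for _ in range(20): s=d/(1+c["k1"]*(s**2).sum(1,keepdims=True))
    z=c["range_z"][v,u][:,None]
    p=np.hstack([s[:,:1]*z,-s[:,1:]*z,-z])
    return p@np.array(c["rotation"]).T+np.array(c["origin"]),u,v
def save(c,n): cv2.imwrite(f"pics/{n}.png",c["image"][:,:,::-1])
E
python3 - <<'E'
from h import *
s=telemetry.observe(); print({k:np.round(v,3) for k,v in s.items()})
for n in ["top","side"]:
    c=vision.camera(n); save(c,n+"0")
    print(n,c["vfov"],c["k1"],np.round(c["origin"],3))
    for t in ["dome","board","platter","roll","tongs","plate","honey","salt"]:
        for m in finder.masks_of(n,t)[:3]:
            P,u,v=pts(c,m["pixels"])
            if len(P): print(t,round(m["p"],2),m["bbox"],"med",np.round(np.median(P,0),3),"lo",np.round(np.percentile(P,2,axis=0),3),"hi",np.round(np.percentile(P,98,axis=0),3))
import cv2
a=cv2.imread("pics/top0.png");b=cv2.imread("pics/side0.png")
E
```

```text
{'t': np.float64(0.0), 'q': array([-0.829,  0.359,  0.011, -0.   , -1.224, -0.288]), 'qvel': array([ 0.   , -0.001, -0.001, -0.001,  0.001, -0.001]), 'joint_torque': array([ 1.0000e-03, -5.8332e+01,  2.9342e+01,  6.9370e+00, -6.0000e-03,
       -0.0000e+00]), 'tool_pos': array([ 0.296, -0.606,  0.23 ]), 'tcp_rot': array([-0.225,  0.974,  0.001, -0.   ]), 'wrist_force': array([0.005, 0.077, 0.365]), 'moment': array([ 0.024,  0.018, -0.055]), 'grasp_force': np.float64(0.0), 'width': np.float64(0.085)}
top 46.14395235033701 -0.17145823776017236 [ 0.254 -0.135  1.325]Traceback (most recent call last):
  File "<stdin>", line 8, in <module>
  File "h.py", line 12, in pts
    return p@np.array(c["rotation"]).T+np.array(c["origin"]),u,v
           ~^~~~~~~~~~~~~~~~~~~~~~~~~~
ValueError: matmul: Input operand 1 has a mismatch in its core dimension 0, with gufunc signature (n?,k),(k,m?)->(n?,m?) (size 4 is different from 3)
```

View pics/top0.png

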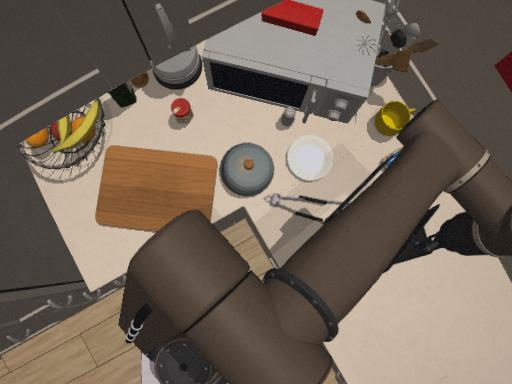

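The top picture shows the dome on the platter at (247,168), board (157,188), plate (310,158), and tongs (270–325, 200–218), which run partly under the arm. Honey is at (180,110) and salt at (288,116).

```bash
sed -i 's/return p@np.array(c\["rotation"\]).T/return R.from_quat(c["rotation"]).apply(p)/; 1a from scipy.spatial.transform import Rotation as R' h.py
cat > look.py <<'E'
from h import *
import sys
for n in sys.argv[2:]:
    c=vision.camera(n); save(c,n+sys.argv[1])
    print(n,round(c["vfov"],1),round(c["k1"],2),np.round(c["origin"],3))
    for t in ["dome","board","platter","roll","tongs","plate","honey","salt"]:
        for m in finder.masks_of(n,t)[:3]:
            P,u,v=pts(c,m["pixels"])
            if len(P): print(t,round(m["p"],2),np.round(m["bbox"]),"med",np.round(np.median(P,0),3),"lo",np.round(np.percentile(P,2,axis=0),3),"hi",np.round(np.percentile(P,98,axis=0),3))
E
python3 look.py 0 top side
```

```text
top 46.1 -0.17 [ 0.254 -0.135  1.325]
dome 0.74 [224. 146. 275. 197.] med [ 0.496 -0.15   0.083] lo [ 0.437 -0.212  0.035] hi [ 0.564 -0.087  0.116]
board 0.65 [ 96. 144. 214. 228.] med [0.455 0.135 0.021] lo [ 0.341 -0.042  0.016] hi [0.562 0.282 0.027]
board 0.63 [223. 146. 274. 196.] med [ 0.497 -0.15   0.084] lo [ 0.438 -0.215  0.052] hi [ 0.561 -0.088  0.116]
board 0.17 [281. 108. 298. 129.] med [ 0.652 -0.265  0.072] lo [ 0.64  -0.284  0.022] hi [ 0.675 -0.248  0.091]
platter 0.67 [222. 143. 256. 193.] med [ 0.489 -0.088  0.023] lo [ 0.43  -0.166  0.004] hi [ 0.578 -0.068  0.03 ]
tongs 0.93 [269. 193. 336. 221.] med [ 0.412 -0.287  0.023] lo [ 0.358 -0.382 -0.002] hi [ 0.432 -0.219  0.029]
plate 0.71 [287. 135. 334. 178.] med [ 0.546 -0.337  0.008] lo [ 0.484 -0.398  0.   ] hi [ 0.607 -0.274  0.019]
plate 0.39 [272. 192. 326. 224.] med [ 0.415 -0.302  0.024] lo [ 0.356 -0.368  0.002] hi [ 0.432 -0.219  0.03 ]
honey 0.7 [171. 100. 190. 123.] med [0.666 0.042 0.084] lo [0.649 0.019 0.004] hi [0.701 0.067 0.091]
salt 0.57 [281. 107. 298. 130.] med [ 0.652 -0.265  0.064] lo [ 0.64 
[... 375 characters left out ...]
27  0.014] hi [ 0.57  -0.113  0.026]
platter 0.16 [253. 224. 335. 300.] med [ 0.406 -0.367  0.019] lo [ 0.313 -0.485  0.002] hi [ 0.426 -0.227  0.027]
tongs 0.92 [257. 223. 331. 295.] med [ 0.406 -0.368  0.018] lo [ 0.313 -0.485  0.001] hi [ 0.439 -0.229  0.027]
plate 0.77 [304. 220. 364. 249.] med [ 0.554 -0.328  0.008] lo [ 0.484 -0.397  0.002] hi [ 0.609 -0.27   0.018]
plate 0.62 [202. 270. 257. 304.] med [ 0.231 -0.392  0.006] lo [ 0.181 -0.442  0.001] hi [ 0.276 -0.348  0.014]
honey 0.88 [269. 146. 293. 176.] med [0.665 0.027 0.056] lo [0.647 0.014 0.01 ] hi [0.699 0.064 0.087]
salt 0.63 [342. 178. 361. 217.] med [ 0.652 -0.28   0.046] lo [ 0.641 -0.291  0.002] hi [ 0.674 -0.256  0.09 ]
```

View pics/side0.png

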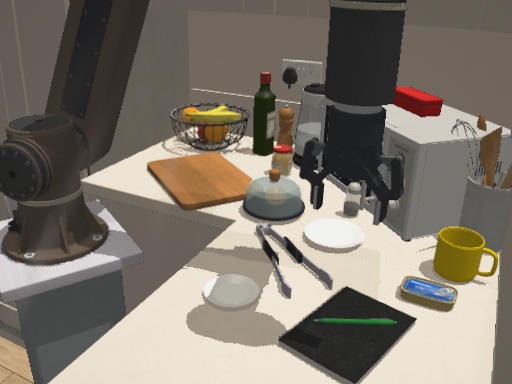

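The side picture shows the tongs with their narrow end near (262,230) and their spread end near (289–328,285). It also shows a decoy saucer at (231,292), with the plate at (333,235).

```bash
cat > m.py <<'E'
from h import *
for n in ["top","side"]:
    c=vision.camera(n)
    g=lambda t:finder.masks_of(n,t)[0]["pixels"]
    P,_,_=pts(c,cv2.dilate(g("dome").astype(np.uint8),np.ones((5,5)))>0); k=P[P[:,2]>0.1]
    print(n,"knob",len(k),k.mean(0).round(4),k.min(0).round(3),k.max(0).round(3))
    P,_,_=pts(c,g("board")); P=P[(P[:,2]>.012)&(P[:,2]<.03)]
    print("board",cv2.minAreaRect(P[:,:2].astype(np.float32)*1000))
    P,_,_=pts(c,g("plate")); 
    A=P[P[:,2]>.003];print("plate circ",cv2.minEnclosingCircle(A[:,:2].astype(np.float32)*1000))
    P,_,_=pts(c,cv2.dilate(g("tongs").astype(np.uint8),np.ones((3,3)))>0); P=P[(P[:,2]>.012)&(P[:,2]<.035)]
    r=cv2.minAreaRect(P[:,:2].astype(np.float32)*1000);print("tongs",r)
    d=np.array([-.115,-.26]);d/=np.linalg.norm(d); e=np.array([-d[1],d[0]]); o=np.array([.43,-.225])
    q=(P[:,:2]-o)@np.c_[d,e]*1000
    for a in range(-20,300,20):
        w=q[(q[:,0]>=a)&(q[:,0]<a+20),1]
        if len(w): print(a,len(w),w.min().round(),w.max().round(), np.histogram(w,bins=range(-70,80,10))[0])
E
python3 m.py
```

```text
top knob 85 [ 0.5035 -0.1507  0.1149] [ 0.491 -0.163  0.101] [ 0.517 -0.138  0.122]
board ((444.714111328125, 120.69683837890625), (340.412109375, 241.6297149658203), 83.79083251953125)Traceback (most recent call last):
  File "m.py", line 9, in <module>
    P,_,_=pts(c,g("plate"));
                ~^^^^^^^^^
  File "m.py", line 4, in <lambda>
    g=lambda t:finder.masks_of(n,t)[0]["pixels"]
               ~~~~~~~~~~~~~~~~~~~~^^^
IndexError: list index out of range
```

```bash
sed -i 's/g=lambda.*/def g(t):\n        for _ in range(6):\n            m=finder.masks_of(n,t)\n            if m: return m[0]["pixels"]\n            vision.camera(n)\n        return np.zeros((384,512),bool)/' m.py; sed -i 's/^    A=P/    if len(P): A=P/' m.py; python3 m.py
```

```text
top knob 86 [ 0.5033 -0.1508  0.1146] [ 0.491 -0.163  0.1  ] [ 0.517 -0.138  0.123]
board ((405.5101013183594, -297.45269775390625), (163.38497924804688, 63.410953521728516), 71.9220199584961)
plate circ ((545.8568115234375, -338.05780029296875), 71.22389221191406)
tongs ((398.1507568359375, -296.1194152832031), (157.8458709716797, 66.75851440429688), 78.65148162841797)
-20 6 -9.0 5.0 [0 0 0 0 0 0 4 2 0 0 0 0 0 0]
0 78 -25.0 10.0 [ 0  0  0  0 11 24 23 20  0  0  0  0  0  0]
20 14 -20.0 5.0 [0 0 0 0 1 8 3 2 0 0 0 0 0 0]
40 1 19.0 19.0 [0 0 0 0 0 0 0 0 1 0 0 0 0 0]
60 31 -24.0 34.0 [ 0  0  0  0  3  5  0  0  3 16  4  0  0  0]
80 54 -25.0 36.0 [ 0  0  0  0 12 15  0  0  0 14 13  0  0  0]
100 47 -22.0 41.0 [ 0  0  0  0  2 18  0  0  0  2 24  1  0  0]
120 48 -19.0 47.0 [ 0  0  0  0  0 21  3  0  0  0 16  8  0  0]
140 36 -17.0 46.0 [ 0  0  0  0  0 18  8  0  0  0  3  7  0  0]
160 2 -15.0 -13.0 [0 0 0 0 0 2 0 0 0 0 0 0 0 0]
side knob 101 [ 0.4985 -0.1569  0.1115] [ 0.488 -0.168  0.1  ] [ 0.516 -0.138  0.119]
board ((441.4309387207031, 103.5056381225586), (376.2781982421875, 242.77696228027344), 8
[... 405 characters left out ...]
 23  0  0  0  0  0]
60 51 -25.0 32.0 [ 0  0  0  0  1  9  0  0 19 20  2  0  0  0]
80 71 -26.0 35.0 [ 0  0  0  0 21  8  0  0  0 34  8  0  0  0]
100 76 -23.0 39.0 [ 0  0  0  0 19 17  0  0  0  8 32  0  0  0]
120 79 -20.0 46.0 [ 0  0  0  0  1 33  1  0  0  0 35  9  0  0]
140 108 -18.0 52.0 [ 0  0  0  0  0 38 10  0  0  0 19 38  3  0]
160 66 -17.0 59.0 [ 0  0  0  0  0 21  5  0  0  0  0  4 36  0]
180 60 -17.0 65.0 [ 0  0  0  0  0 22  0  0  0  0  0  0 16 22]
200 64 -16.0 75.0 [ 0  0  0  0  0 23  0  0  0  0  0  0  0 34]
220 75 -17.0 80.0 [ 0  0  0  0  0 21  0  0  0  0  0  0  0  1]
240 84 -18.0 81.0 [ 0  0  0  0  0 47  1  0  0  0  0  0  0  0]
260 30 -13.0 -5.0 [ 0  0  0  0  0 13 17  0  0  0  0  0  0  0]
```

```bash
cat >> h.py <<'E'
def to(target,yaw=None):
    "tool-axis shift (mm) and rz to reach world target / tool-y heading yaw (deg)"
    s=telemetry.observe(); r=R.from_quat(s["tcp_rot"]); d=r.inv().apply(np.array(target)-s["tool_pos"])*1000
    y=np.degrees(np.arctan2(*r.apply([0,1,0])[1::-1])); 
    print("shift",d.round(1),"yaw_y",y.round(1),"rz",None if yaw is None else np.round(-np.radians(yaw-y),3),"tcp",s["tool_pos"].round(4),"q",s["q"].round(2),"t",s["t"])
E
python3 -c "
from h import *
to([.5033,-.151,.17]); to([.5033,-.151,.09])"
```

```text
shift [-386.2  318.6   61.3] yaw_y 116.0 rz None tcp [ 0.2959 -0.6067  0.2313] q [-0.83  0.36  0.01  0.   -1.22 -0.29] t 1.7
shift [-386.2  318.6  141.3] yaw_y 116.0 rz None tcp [ 0.2959 -0.6067  0.2313] q [-0.83  0.36  0.01  0.   -1.22 -0.29] t 1.7
```

Call:
play_rows(commands=[{"x": -20, "y": 16, "z": 3}, {"x": -58, "y": 48, "z": 9}, {"x": -96, "y": 80, "z": 15}, {"x": -134, "y": 111, "z": 21}, {"x": -172, "y": 143, "z": 27}, {"x": -210, "y": 175, "z": 33}, {"x": -248, "y": 206, "z": 39}, {"x": -286, "y": 238, "z": 45}, {"x": -324, "y": 270, "z": 51}, {"x": -362, "y": 300, "z": 57}, {"x": -380, "y": 314, "z": 60}, {"x": -386, "y": 319, "z": 61}, {"x": -386, "y": 319, "z": 61}, {"x": -386, "y": 319, "z": 61}], hand=1, squeeze=30)

```text
validation failed for argument at $.co...
```

```bash
python3 look.py 1 wrist top; python3 -c "
from h import *
c=vision.camera('wrist'); P,u,v=pts(c); k=P[(P[:,2]>.1)&(P[:,2]<.125)&(np.hypot(P[:,0]-.503,P[:,1]+.151)<.04)]
print(len(k)); 
if len(k): print(k.mean(0),k.min(0),k.max(0))
to([.5033,-.151,.09])"
```

```text
wrist 62.0 -0.06 [ 0.219 -0.644  0.375]
dome 0.47 [415. 369. 436. 383.] med [ 0.49  -0.221  0.033] lo [ 0.277 -0.551  0.024] hi [ 0.51  -0.217  0.299]
board 0.52 [309. 336. 353. 368.] med [ 0.524 -0.366  0.006] lo [ 0.271 -0.594  0.004] hi [ 0.551 -0.344  0.313]
platter 0.59 [408. 365. 423. 384.] med [ 0.507 -0.226  0.02 ] lo [ 0.49  -0.228  0.014] hi [ 0.526 -0.223  0.023]
plate 0.89 [390. 133. 482. 216.] med [ 0.228 -0.394  0.007] lo [ 0.182 -0.444  0.003] hi [ 0.277 -0.349  0.013]
plate 0.74 [309. 334. 354. 364.] med [ 0.524 -0.365  0.006] lo [ 0.487 -0.398  0.005] hi [ 0.549 -0.345  0.017]
plate 0.74 [407. 367. 427. 384.] med [ 0.505 -0.226  0.02 ] lo [ 0.489 -0.228  0.013] hi [ 0.525 -0.223  0.023]
honey 0.44 [413. 372. 440. 384.] med [ 0.491 -0.221  0.032] lo [ 0.48  -0.225  0.023] hi [ 0.512 -0.217  0.046]
honey 0.27 [311. 333. 353. 366.] med [ 0.523 -0.366  0.006] lo [ 0.48  -0.403  0.001] hi [ 0.55  -0.344  0.018]
salt 0.27 [349. 211. 436. 314.] med [ 0.359 -0.367  0.024] lo [ 0.314 -0.467  0.001] hi [ 0.384 -0.292  0.027]
top 46.1 -0.17 [ 0.254 -0.135  1.325]
dome 0.59 [222
[... 515 characters left out ...]
i [ 0.585 -0.071  0.027]
plate 0.56 [287. 133. 332. 176.] med [ 0.546 -0.336  0.008] lo [ 0.485 -0.397  0.001] hi [ 0.606 -0.275  0.019]
honey 0.61 [174. 100. 193. 126.] med [0.666 0.043 0.084] lo [0.648 0.018 0.001] hi [0.7   0.07  0.091]
salt 0.78 [279. 105. 301. 128.] med [ 0.654 -0.264  0.064] lo [ 0.64  -0.286  0.005] hi [ 0.681 -0.247  0.092]
salt 0.59 [270. 195. 326. 220.] med [ 0.412 -0.307  0.024] lo [ 0.356 -0.372  0.   ] hi [ 0.433 -0.22   0.03 ]
salt 0.58 [225. 145. 274. 193.] med [ 0.496 -0.152  0.083] lo [ 0.437 -0.215  0.029] hi [ 0.562 -0.088  0.116]
0
shift [-386.2  318.7  141.3] yaw_y 116.0 rz None tcp [ 0.2959 -0.6067  0.2313] q [-0.83  0.36  0.01 -0.   -1.22 -0.29] t 2.65
```

View pics/wrist1.png

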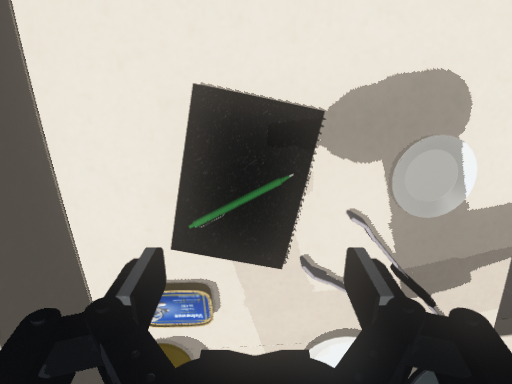

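The call was refused, so the arm has not moved. The wrist picture shows the notebook and the decoy saucer at (435,175). The tongs' cupped tips at (310,265) and (355,215) point towards -y. I'll retry with all six fields in each row.

Call:
play_rows(commands=[{"x": -20, "y": 16, "z": 3, "rx": 0, "ry": 0, "rz": 0}, {"x": -58, "y": 48, "z": 9, "rx": 0, "ry": 0, "rz": 0}, {"x": -96, "y": 80, "z": 15, "rx": 0, "ry": 0, "rz": 0}, {"x": -134, "y": 111, "z": 21, "rx": 0, "ry": 0, "rz": 0}, {"x": -172, "y": 143, "z": 27, "rx": 0, "ry": 0, "rz": 0}, {"x": -210, "y": 175, "z": 33, "rx": 0, "ry": 0, "rz": 0}, {"x": -248, "y": 206, "z": 39, "rx": 0, "ry": 0, "rz": 0}, {"x": -286, "y": 238, "z": 45, "rx": 0, "ry": 0, "rz": 0}, {"x": -324, "y": 270, "z": 51, "rx": 0, "ry": 0, "rz": 0}, {"x": -362, "y": 300, "z": 57, "rx": 0, "ry": 0, "rz": 0}, {"x": -380, "y": 314, "z": 60, "rx": 0, "ry": 0, "rz": 0}, {"x": -386, "y": 319, "z": 61, "rx": 0, "ry": 0, "rz": 0}, {"x": -386, "y": 319, "z": 61, "rx": 0, "ry": 0, "rz": 0}], hand=1, squeeze=30)

```text
t: 3.95
tool_pos: [0.5032, -0.15, 0.1702]
tcp_rot: [-0.226, 0.974, -0.0, -0.0]
wrist_force: [0.4, -0.9, -0.3]
width: 0.0855
grasp_force: 0.0
```

```bash
python3 -c "
from h import *
for n in ['top','wrist']:
    c=vision.camera(n); P,u,v=pts(c); k=P[(P[:,2]>.1)&(P[:,2]<.125)&(np.hypot(P[:,0]-.503,P[:,1]+.151)<.03)]
    print(n,len(k)); 
    if len(k): print(k.mean(0),k.min(0),k.max(0))
for _ in range(3):
    c=vision.camera('top')
    for m in finder.masks_of('top','tongs')[:1]:
        P,u,v=pts(c,m['pixels']); P=P[(P[:,2]>.012)&(P[:,2]<.035)]; print(m['p'],m['bbox'],cv2.minAreaRect(P[:,:2].astype(np.float32)*1000))
to([.5033,-.151,.09])"
```

```text
top 47
[ 0.4983103  -0.15044016  0.11404699] [ 0.49131566 -0.16290382  0.10148298] [ 0.50571205 -0.13819006  0.11956969]
wrist 1358
[ 0.50204748 -0.15297632  0.11468556] [ 0.49091396 -0.16551516  0.10026532] [ 0.51854344 -0.13838225  0.11892315]
0.97 [274.3, 190.8, 328.6, 222.4] ((400.0205383300781, -296.9634094238281), (161.501953125, 67.14336395263672), 77.13803100585938)
0.64 [271.6, 192.2, 359.3, 233.6] ((392.57928466796875, -342.4727478027344), (258.5093688964844, 95.45366668701172), 75.02093505859375)
0.9 [268.1, 193.3, 362.1, 236.0] ((405.7401123046875, -345.15350341796875), (274.4981994628906, 98.58363342285156), 68.47570037841797)
shift [-0.7  0.2 80.4] yaw_y 115.9 rz None tcp [ 0.5027 -0.1515  0.1704] q [ 0.08  0.16 -0.4   0.   -1.   -1.2 ] t 4.35
```

Call:
play_rows(commands=[{"x": 0, "y": 0, "z": 20, "rx": 0, "ry": 0, "rz": 0}, {"x": 0, "y": 0, "z": 45, "rx": 0, "ry": 0, "rz": 0}, {"x": 0, "y": 0, "z": 65, "rx": 0, "ry": 0, "rz": 0}, {"x": 0, "y": 0, "z": 77, "rx": 0, "ry": 0, "rz": 0}, {"x": 0, "y": 0, "z": 80, "rx": 0, "ry": 0, "rz": 0}, {"x": 0, "y": 0, "z": 80, "rx": 0, "ry": 0, "rz": 0}])

```text
t: 4.95
tool_pos: [0.5031, -0.1509, 0.0904]
tcp_rot: [-0.225, 0.974, -0.0, -0.0]
wrist_force: [-0.5, 0.5, 1.0]
width: 0.0855
grasp_force: 0.0
```

Call:
play_rows(commands=[{"x": 0, "y": 0, "z": 0, "rx": 0, "ry": 0, "rz": 0}, {"x": 0, "y": 0, "z": 0, "rx": 0, "ry": 0, "rz": 0}, {"x": 0, "y": 0, "z": 0, "rx": 0, "ry": 0, "rz": 0}, {"x": 0, "y": 0, "z": 0, "rx": 0, "ry": 0, "rz": 0}, {"x": 0, "y": 0, "z": 0, "rx": 0, "ry": 0, "rz": 0}, {"x": 0, "y": 0, "z": 0, "rx": 0, "ry": 0, "rz": 0}, {"x": 0, "y": 0, "z": 0, "rx": 0, "ry": 0, "rz": 0}, {"x": 0, "y": 0, "z": 0, "rx": 0, "ry": 0, "rz": 0}], hand=0.1, squeeze=40)

```text
t: 5.75
tool_pos: [0.5034, -0.1508, 0.091]
tcp_rot: [-0.225, 0.974, -0.0, 0.0]
wrist_force: [-2.1, 0.1, 5.6]
width: 0.0258
grasp_force: 39.3
```

Call:
play_rows(commands=[{"x": 0, "y": 0, "z": -5, "rx": 0, "ry": 0, "rz": 0}, {"x": 0, "y": 0, "z": -15, "rx": 0, "ry": 0, "rz": 0}, {"x": 0, "y": 0, "z": -30, "rx": 0, "ry": 0, "rz": 0}, {"x": 0, "y": 0, "z": -45, "rx": 0, "ry": 0, "rz": 0}, {"x": 0, "y": 0, "z": -60, "rx": 0, "ry": 0, "rz": 0}, {"x": 0, "y": 0, "z": -70, "rx": 0, "ry": 0, "rz": 0}, {"x": 0, "y": 0, "z": -70, "rx": 0, "ry": 0, "rz": 0}, {"x": 0, "y": 0, "z": -70, "rx": 0, "ry": 0, "rz": 0}])

```text
t: 6.55
tool_pos: [0.5027, -0.1506, 0.1601]
tcp_rot: [-0.225, 0.974, 0.0, -0.0]
wrist_force: [0.1, 0.1, -3.5]
width: 0.0257
grasp_force: 39.7
```

```bash
python3 look.py 2 side; python3 -c "
from h import *
to([.445,.121,.16])"
```

```text
side 42.3 -0.09 [-0.182 -1.063  0.569]
dome 0.88 [246. 144. 302. 189.] med [ 0.473 -0.191  0.137] lo [ 0.432 -0.221  0.095] hi [ 0.551 -0.119  0.177]
board 0.85 [150. 152. 259. 209.] med [0.421 0.079 0.022] lo [ 0.314 -0.051  0.008] hi [0.551 0.272 0.025]
board 0.25 [343. 180. 363. 218.] med [ 0.652 -0.281  0.048] lo [ 0.641 -0.292  0.005] hi [ 0.673 -0.259  0.09 ]
platter 0.72 [241. 193. 305. 220.] med [ 0.488 -0.171  0.024] lo [ 0.429 -0.225  0.015] hi [ 0.576 -0.082  0.026]
roll 0.58 [263. 192. 287. 204.] med [ 0.502 -0.159  0.047] lo [ 0.489 -0.17   0.027] hi [ 0.533 -0.13   0.062]
tongs 0.81 [257. 221. 331. 298.] med [ 0.406 -0.368  0.019] lo [ 0.313 -0.485  0.002] hi [ 0.426 -0.227  0.028]
plate 0.83 [202. 272. 258. 304.] med [ 0.231 -0.39   0.006] lo [ 0.181 -0.442  0.003] hi [ 0.275 -0.348  0.014]
plate 0.62 [304. 219. 364. 247.] med [ 0.553 -0.328  0.009] lo [ 0.484 -0.397  0.004] hi [ 0.608 -0.272  0.018]
salt 0.6 [343. 180. 361. 215.] med [ 0.651 -0.281  0.049] lo [ 0.641 -0.291  0.008] hi [ 0.671 -0.26   0.09 ]
shift [-6.710e+01  2.696e+02  1.000e-01] yaw_y 116.0 rz None tcp [ 0.5029 -0.1508  0.1601] q [ 0.08  0.17 -0.42  0.   -0.98 -1.2 ] t 7.0
```

View pics/side2.png

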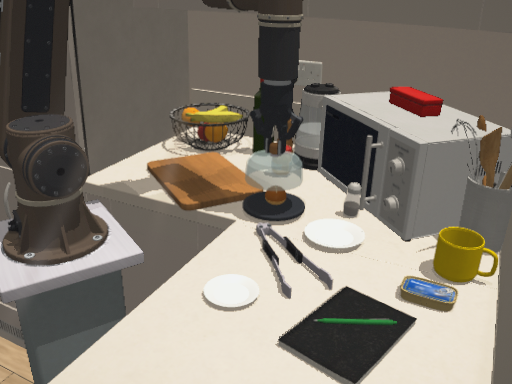

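The picture shows the dome held level at (274,165), with the roll left in place at (276,197). Next I'll carry the dome to the board.

Call:
play_rows(commands=[{"x": -1, "y": 5, "z": 0, "rx": 0, "ry": 0, "rz": 0}, {"x": -4, "y": 16, "z": 0, "rx": 0, "ry": 0, "rz": 0}, {"x": -9, "y": 36, "z": 0, "rx": 0, "ry": 0, "rz": 0}, {"x": -15, "y": 60, "z": 0, "rx": 0, "ry": 0, "rz": 0}, {"x": -21, "y": 84, "z": 0, "rx": 0, "ry": 0, "rz": 0}, {"x": -27, "y": 108, "z": 0, "rx": 0, "ry": 0, "rz": 0}, {"x": -33, "y": 132, "z": 0, "rx": 0, "ry": 0, "rz": 0}, {"x": -39, "y": 156, "z": 0, "rx": 0, "ry": 0, "rz": 0}, {"x": -45, "y": 180, "z": 0, "rx": 0, "ry": 0, "rz": 0}, {"x": -51, "y": 204, "z": 0, "rx": 0, "ry": 0, "rz": 0}, {"x": -57, "y": 228, "z": 0, "rx": 0, "ry": 0, "rz": 0}, {"x": -62, "y": 248, "z": 0, "rx": 0, "ry": 0, "rz": 0}, {"x": -65, "y": 262, "z": 0, "rx": 0, "ry": 0, "rz": 0}, {"x": -67, "y": 270, "z": 0, "rx": 0, "ry": 0, "rz": 0}, {"x": -67, "y": 270, "z": 0, "rx": 0, "ry": 0, "rz": 0}, {"x": -67, "y": 270, "z": 0, "rx": 0, "ry": 0, "rz": 0}])

```text
t: 8.6
tool_pos: [0.4446, 0.1213, 0.1603]
tcp_rot: [-0.225, 0.974, -0.0, -0.0]
wrist_force: [-0.0, -0.6, -3.7]
width: 0.0262
grasp_force: 39.8
```

Call:
play_rows(commands=[{"x": 0, "y": 0, "z": 10, "rx": 0, "ry": 0, "rz": 0}, {"x": 0, "y": 0, "z": 25, "rx": 0, "ry": 0, "rz": 0}, {"x": 0, "y": 0, "z": 42, "rx": 0, "ry": 0, "rz": 0}, {"x": 0, "y": 0, "z": 56, "rx": 0, "ry": 0, "rz": 0}, {"x": 0, "y": 0, "z": 63, "rx": 0, "ry": 0, "rz": 0}, {"x": 0, "y": 0, "z": 66, "rx": 0, "ry": 0, "rz": 0}, {"x": 0, "y": 0, "z": 68, "rx": 0, "ry": 0, "rz": 0}, {"x": 0, "y": 0, "z": 70, "rx": 0, "ry": 0, "rz": 0}, {"x": 0, "y": 0, "z": 70, "rx": 0, "ry": 0, "rz": 0}, {"x": 0, "y": 0, "z": 70, "rx": 0, "ry": 0, "rz": 0}])

```text
t: 9.6
tool_pos: [0.445, 0.1214, 0.0906]
tcp_rot: [-0.225, 0.974, 0.0, 0.0]
wrist_force: [0.4, 0.5, -2.9]
width: 0.0259
grasp_force: 39.8
```

Call:
play_rows(commands=[{"x": 0, "y": 0, "z": 0.5, "rx": 0, "ry": 0, "rz": 0}, {"x": 0, "y": 0, "z": 1, "rx": 0, "ry": 0, "rz": 0}, {"x": 0, "y": 0, "z": 1.5, "rx": 0, "ry": 0, "rz": 0}, {"x": 0, "y": 0, "z": 1.5, "rx": 0, "ry": 0, "rz": 0}])

```text
t: 10.0
tool_pos: [0.4451, 0.1215, 0.09]
tcp_rot: [-0.225, 0.974, 0.0, 0.0]
wrist_force: [-5.7, 1.3, 11.1]
width: 0.0259
grasp_force: 41.2
```

In contact, so I'll release and go up.

Call:
play_rows(commands=[{"x": 0, "y": 0, "z": -0.5, "rx": 0, "ry": 0, "rz": 0}, {"x": 0, "y": 0, "z": -0.5, "rx": 0, "ry": 0, "rz": 0}, {"x": 0, "y": 0, "z": -0.5, "rx": 0, "ry": 0, "rz": 0}, {"x": 0, "y": 0, "z": -0.5, "rx": 0, "ry": 0, "rz": 0}, {"x": 0, "y": 0, "z": -0.5, "rx": 0, "ry": 0, "rz": 0}, {"x": 0, "y": 0, "z": -0.5, "rx": 0, "ry": 0, "rz": 0}, {"x": 0, "y": 0, "z": -0.5, "rx": 0, "ry": 0, "rz": 0}], hand=1)

```text
t: 10.7
tool_pos: [0.4448, 0.1213, 0.0893]
tcp_rot: [-0.225, 0.974, -0.0, -0.0]
wrist_force: [0.1, 0.5, 0.3]
width: 0.0855
grasp_force: 0.0
```

Call:
play_rows(commands=[{"x": 0, "y": 0, "z": -10, "rx": 0, "ry": 0, "rz": 0}, {"x": 0, "y": 0, "z": -40, "rx": 0, "ry": 0, "rz": 0}, {"x": 0, "y": 0, "z": -80, "rx": 0, "ry": 0, "rz": 0}, {"x": 0, "y": 0, "z": -110, "rx": 0, "ry": 0, "rz": 0}, {"x": 0, "y": 0, "z": -120, "rx": 0, "ry": 0, "rz": 0}])

```text
t: 11.2
tool_pos: [0.4463, 0.122, 0.2135]
tcp_rot: [-0.225, 0.974, 0.001, 0.003]
wrist_force: [-0.5, 0.1, 0.1]
width: 0.0852
grasp_force: 0.0
```

```bash
cat > t.py <<'E'
from h import *
import sys
from scipy.optimize import minimize
# tongs pose: fit symmetric V model to points (median over detections)
def tongs(P):
    P=P[(P[:,2]>.014)&(P[:,2]<.035)][:,:2]
    # sampled model outline of both arms, open: hinge half-width ~10+5 -> 30 at grips -> ~40 at tips
    return cv2.minAreaRect(P.astype(np.float32)*1000),P
for n in sys.argv[1:]:
    c=vision.camera(n)
    for t in ["dome","roll","platter","plate","tongs"]:
        for m in finder.masks_of(n,t)[:2]:
            P,u,v=pts(c,m["pixels"])
            print(n,t,round(m["p"],2),"med",np.round(np.median(P,0),3),"lo",np.round(np.percentile(P,2,axis=0),3),"hi",np.round(np.percentile(P,98,axis=0),3))
            if t=="tongs" and m["p"]>.5:
                r,Q=tongs(P); print(r)
    P,_,_=pts(c); k=P[(P[:,2]>.1)&(P[:,2]<.125)&(np.hypot(P[:,0]-.445,P[:,1]-.121)<.05)]
    if len(k): print("knob",len(k),k.mean(0),k.min(0),k.max(0))
    k=P[(P[:,2]>.03)&(P[:,2]<.075)&(np.hypot(P[:,0]-.503,P[:,1]+.151)<.06)]
    if len(k): print("roll",len(k),k.mean(0),k.min(0),k.max(0),cv2.minEnclosingCircle(k[:,:2].astype(np.float32)))
to([.394,-.335,.15],-14)
E
python3 t.py top side
```

```text
top dome 0.62 med [0.43  0.108 0.082] lo [0.376 0.055 0.023] hi [0.491 0.18  0.116]
top dome 0.53 med [ 0.365 -0.332  0.023] lo [ 0.315 -0.446  0.005] hi [ 0.4   -0.254  0.03 ]
top roll 0.68 med [ 0.512 -0.143  0.057] lo [ 0.491 -0.168  0.02 ] hi [ 0.538 -0.118  0.068]
top roll 0.58 med [ 0.36  -0.35   0.022] lo [ 0.315 -0.454 -0.002] hi [ 0.399 -0.255  0.03 ]
top platter 0.64 med [ 0.501 -0.15   0.023] lo [ 0.435 -0.218  0.017] hi [ 0.58  -0.077  0.028]
top plate 0.71 med [ 0.228 -0.397  0.007] lo [ 0.182 -0.442 -0.   ] hi [ 0.275 -0.348  0.016]
top plate 0.61 med [ 0.545 -0.336  0.008] lo [ 0.484 -0.397  0.001] hi [ 0.605 -0.274  0.019]
top tongs 0.65 med [ 0.408 -0.34   0.023] lo [ 0.315 -0.472 -0.001] hi [ 0.429 -0.223  0.03 ]
((389.1562805175781, -344.6036376953125), (258.95037841796875, 98.22738647460938), 76.28716278076172)
knob 79 [0.44524408 0.1216572  0.1136216 ] [0.43247651 0.11062357 0.10047669] [0.45808413 0.13567066 0.12029761]
roll 280 [ 0.51447318 -0.14226786  0.05688644] [ 0.46640492 -0.19410923  0.0300671 ] [ 0.54351888 -0.11520561  0.07178373] ((0.5088894963264465,
[... 915 characters left out ...]
.4558410644531), (243.82412719726562, 15.494279861450195), 83.08413696289062)
side tongs 0.56 med [ 0.406 -0.365  0.017] lo [ 0.313 -0.485  0.001] hi [ 0.435 -0.224  0.027]
((402.52459716796875, -347.74078369140625), (286.4878234863281, 97.97843170166016), 69.38893127441406)
knob 67 [0.43997308 0.11554734 0.10958847] [0.42881393 0.1024851  0.10088764] [0.45343103 0.13465154 0.11716415]
roll 312 [ 0.50693201 -0.15361244  0.05126367] [ 0.48718838 -0.17249617  0.03031042] [ 0.5364159  -0.12366733  0.06839473] ((0.5119227170944214, -0.1466207057237625), 0.02617112174630165)
shift [ 245.5 -387.8   59.2] yaw_y 116.0 rz 2.269 tcp [0.4447 0.1212 0.2088] q [ 0.7   0.02 -0.47 -0.   -1.08 -1.81] t 11.8
```

Call:
play_rows(commands=[{"x": 6, "y": -10, "z": 0, "rx": 0, "ry": 0, "rz": 0.06}, {"x": 20, "y": -32, "z": 0, "rx": 0, "ry": 0, "rz": 0.19}, {"x": 36, "y": -57, "z": 0, "rx": 0, "ry": 0, "rz": 0.33}, {"x": 52, "y": -82, "z": 0, "rx": 0, "ry": 0, "rz": 0.47}, {"x": 68, "y": -107, "z": 0, "rx": 0, "ry": 0, "rz": 0.61}, {"x": 84, "y": -132, "z": 0, "rx": 0, "ry": 0, "rz": 0.75}, {"x": 100, "y": -157, "z": 0, "rx": 0, "ry": 0, "rz": 0.89}, {"x": 115, "y": -182, "z": 0, "rx": 0, "ry": 0, "rz": 1.03}, {"x": 131, "y": -207, "z": 0, "rx": 0, "ry": 0, "rz": 1.17}, {"x": 147, "y": -232, "z": 0, "rx": 0, "ry": 0, "rz": 1.31}, {"x": 162, "y": -257, "z": 0, "rx": 0, "ry": 0, "rz": 1.45}, {"x": 178, "y": -282, "z": 0, "rx": 0, "ry": 0, "rz": 1.59}, {"x": 194, "y": -307, "z": 0, "rx": 0, "ry": 0, "rz": 1.73}, {"x": 210, "y": -332, "z": 0, "rx": 0, "ry": 0, "rz": 1.87}, {"x": 225, "y": -355, "z": 0, "rx": 0, "ry": 0, "rz": 2.01}, {"x": 237, "y": -375, "z": 0, "rx": 0, "ry": 0, "rz": 2.15}, {"x": 245, "y": -388, "z": 0, "rx": 0, "ry": 0, "rz": 2.269}, {"x": 245, "y": -388, "z": 0, "rx": 0, "ry": 0, "rz": 2.269}, {"x": 245, "y": -388, "z": 0, "rx": 0, "ry": 0, "rz": 2.269}])

```text
t: 13.7
tool_pos: [0.3924, -0.3405, 0.2087]
tcp_rot: [0.786, 0.618, 0.004, -0.003]
wrist_force: [-0.3, 0.4, -0.8]
width: 0.0853
grasp_force: 0.0
```

```bash
cat > w.py <<'E'
from h import *
c=vision.camera("wrist"); save(c,"wristT")
P,u,v=pts(c); Q=P[(P[:,2]>.015)&(P[:,2]<.035)]
# tongs frame guess
o=np.array([.394,-.336]); a=np.radians(-104); d=np.array([np.cos(a),np.sin(a)]); e=np.array([-d[1],d[0]])
q=(Q[:,:2]-o)@np.c_[d,e]*1000; q=q[(abs(q[:,1])<55)&(abs(q[:,0])<170)]
print(len(q),"x range",q[:,0].min(),q[:,0].max())
X=[];C=[]
for b in range(-150,160,10):
    w=q[(q[:,0]>=b)&(q[:,0]<b+10),1]
    if len(w)>4:
        print(b,len(w),w.min().round(1),w.max().round(1),((w.min()+w.max())/2).round(1),np.histogram(w,range(-60,61,10))[0])
to([.394,-.335,.15],-14)
E
python3 w.py
```

```text
4239 x range -148.7257918022449 168.58200321900065
-150 351 16.9 55.0 35.9 [  0   0   0   0   0   0   0   9  86  98 101  57]
-140 258 -7.7 55.0 23.6 [ 0  0  0  0  0 32 30  0  6 53 89 48]
-130 53 -8.7 8.8 0.1 [ 0  0  0  0  0 23 30  0  0  0  0  0]
-120 335 -17.3 16.5 -0.4 [  0   0   0   0  68  98 110  59   0   0   0   0]
-110 384 -17.3 16.7 -0.3 [  0   0   0   0  79 110 119  76   0   0   0   0]
-100 245 -16.4 16.7 0.2 [ 0  0  0  0 54 65 77 49  0  0  0  0]
-90 93 -15.5 15.2 -0.2 [ 0  0  0  0 46  0  0 47  0  0  0  0]
-80 88 -16.6 16.3 -0.1 [ 0  0  0  0 44  0  0 44  0  0  0  0]
-70 88 -17.6 17.5 -0.0 [ 0  0  0  0 42  0  0 46  0  0  0  0]
-60 88 -19.8 19.7 -0.0 [ 0  0  0  0 45  0  0 43  0  0  0  0]
-50 133 -28.0 28.1 0.0 [ 0  0  0 32 35  0  0 39 27  0  0  0]
-40 212 -29.3 28.4 -0.5 [ 0  0  0 87 21  0  0 17 87  0  0  0]
-30 181 -29.3 28.7 -0.3 [ 0  0  0 87  3  0  0  4 87  0  0  0]
-20 172 -29.6 29.0 -0.3 [ 0  0  0 88  0  0  0  0 84  0  0  0]
-10 164 -29.7 29.3 -0.2 [ 0  0  0 81  0  0  0  0 83  0  0  0]
0 161 -29.9 29.6 -0.1 [ 0  0  0 79  0  0  0  0 82  0  0  0]
10 161 -30.1 30.0 -0.0 [ 0  0
[... 238 characters left out ...]
0  0 32  0  0  0  0  0  0 32  0  0]
60 59 -38.1 37.6 -0.3 [ 0  0 29  0  0  0  0  0  0 30  0  0]
70 61 -39.5 39.1 -0.2 [ 0  0 31  0  0  0  0  0  0 30  0  0]
80 61 -42.2 40.7 -0.8 [ 0 10 20  0  0  0  0  0  0 22  9  0]
90 60 -43.8 42.2 -0.8 [ 0 20  9  0  0  0  0  0  0 13 18  0]
100 83 -46.0 45.9 -0.1 [ 0 35  8  0  0  0  0  0  0 12 28  0]
110 72 -49.2 47.4 -0.9 [ 0 36  0  0  0  0  0  0  0  0 36  0]
120 81 -48.9 49.2 0.2 [ 0 39  0  0  0  0  0  0  0  0 42  0]
130 91 -48.0 48.1 0.1 [ 0 45  0  0  0  0  0  0  0  0 46  0]
140 37 -47.1 46.2 -0.5 [ 0 18  0  0  0  0  0  0  0  0 19  0]
shift [ 4.6  0.1 59. ] yaw_y -13.6 rz 0.008 tcp [ 0.3926 -0.34    0.2089] q [-0.34  0.12 -0.35 -0.01 -1.1  -3.03] t 13.75
```

View pics/wristT.png

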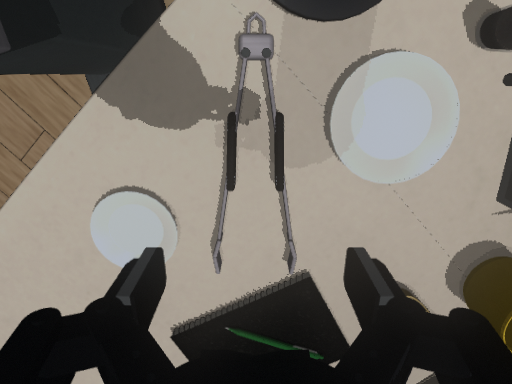

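The wrist picture shows the tongs clearly: hinge at (257,30), grips at (232,150) and (279,150), tips at (217,265) and (291,265). Joint 6 is at its limit, so I'll take the other half-turn.

Call:
play_rows(commands=[{"x": 0, "y": 0, "z": 0, "rx": 0, "ry": 0, "rz": -0.07}, {"x": 0, "y": 0, "z": 0, "rx": 0, "ry": 0, "rz": -0.21}, {"x": 0, "y": 0, "z": 0, "rx": 0, "ry": 0, "rz": -0.36}, {"x": 0, "y": 0, "z": 0, "rx": 0, "ry": 0, "rz": -0.5}, {"x": 0, "y": 0, "z": 0, "rx": 0, "ry": 0, "rz": -0.65}, {"x": 0, "y": 0, "z": 0, "rx": 0, "ry": 0, "rz": -0.79}, {"x": 0, "y": 0, "z": 0, "rx": 0, "ry": 0, "rz": -0.94}, {"x": 0, "y": 0, "z": 0, "rx": 0, "ry": 0, "rz": -1.08}, {"x": 0, "y": 0, "z": 0, "rx": 0, "ry": 0, "rz": -1.23}, {"x": 0, "y": 0, "z": 0, "rx": 0, "ry": 0, "rz": -1.37}, {"x": 0, "y": 0, "z": 0, "rx": 0, "ry": 0, "rz": -1.52}, {"x": 0, "y": 0, "z": 0, "rx": 0, "ry": 0, "rz": -1.66}, {"x": 0, "y": 0, "z": 0, "rx": 0, "ry": 0, "rz": -1.81}, {"x": 0, "y": 0, "z": 0, "rx": 0, "ry": 0, "rz": -1.95}, {"x": 0, "y": 0, "z": 0, "rx": 0, "ry": 0, "rz": -2.1}, {"x": 0, "y": 0, "z": 0, "rx": 0, "ry": 0, "rz": -2.24}, {"x": 0, "y": 0, "z": 0, "rx": 0, "ry": 0, "rz": -2.39}, {"x": 0, "y": 0, "z": 0, "rx": 0, "ry": 0, "rz": -2.53}, {"x": 0, "y": 0, "z": 0, "rx": 0, "ry": 0, "rz": -2.68}, {"x": 0, "y": 0, "z": 0, "rx": 0, "ry": 0, "rz": -2.8}])

```text
t: 15.75
tool_pos: [0.3931, -0.3392, 0.2093]
tcp_rot: [-0.48, 0.877, 0.003, 0.004]
wrist_force: [1.3, -0.3, 0.0]
width: 0.0853
grasp_force: 0.0
```

```bash
python3 -c "
from h import *
to([.394,-.336,.15],166)"
```

```text
shift [-2.7  0.8 59.4] yaw_y 147.3 rz -0.326 tcp [ 0.3931 -0.3392  0.2093] q [-0.34  0.12 -0.35 -0.01 -1.1  -0.22] t 15.75
```

```bash
cat >> h.py <<'E'
def to2(target,yaw):
    s=telemetry.observe(); r=R.from_quat(s["tcp_rot"]); d=r.inv().apply(np.array(target)-s["tool_pos"])*1000
    t=np.radians(yaw); y=[np.cos(t),np.sin(t),0]; z=[0,0,-1]; T=R.from_matrix(np.c_[np.cross(y,z),y,z])
    print("shift",d.round(1),"rotvec",(r.inv()*T).as_rotvec().round(4),"q",s["q"].round(2),"tcp",s["tool_pos"].round(4),"w",s["width"].round(4),"f",s["grasp_force"],"t",s["t"])
E
python3 -c "
from h import *
to2([.3946,-.3336,.06],166)"
```

```text
Traceback (most recent call last):
  File "h.py", line 23, in to2
    print("shift",d.round(1),"rotvec",(r.inv()*T).as_rotvec().round(4),"q",s["q"].round(2),"tcp",s["tool_pos"].round(4),"w",s["width"].round(4),"f",s["grasp_force"],"t",s["t"])
                                                                                                                            ^^^^^^^^^^^^^^^^
AttributeError: 'float' object has no attribute 'round'
```

```bash
sed -i 's/s\["width"\].round(4)/s["width"]/' h.py
python3 -c "
from h import *
to2([.3946,-.3336,.06],166)"
```

```text
shift [ -4.1   1.5 149.4] rotvec [ 3.000e-04  9.800e-03 -3.261e-01] q [-0.34  0.12 -0.35 -0.01 -1.1  -0.22] tcp [ 0.3931 -0.3392  0.2093] w 0.08528974724173521 f 0.0 t 15.75
```

Call:
play_rows(commands=[{"x": -1, "y": 0, "z": 10, "rx": 0, "ry": 0.003, "rz": -0.1}, {"x": -3, "y": 1, "z": 40, "rx": 0, "ry": 0.006, "rz": -0.22}, {"x": -4, "y": 1.5, "z": 80, "rx": 0, "ry": 0.01, "rz": -0.326}, {"x": -4, "y": 1.5, "z": 120, "rx": 0, "ry": 0.01, "rz": -0.326}, {"x": -4, "y": 1.5, "z": 145, "rx": 0, "ry": 0.01, "rz": -0.326}, {"x": -4, "y": 1.5, "z": 149, "rx": 0, "ry": 0.01, "rz": -0.326}, {"x": -4, "y": 1.5, "z": 149, "rx": 0, "ry": 0.01, "rz": -0.326}])

```text
t: 16.45
tool_pos: [0.3943, -0.3341, 0.0603]
tcp_rot: [-0.613, 0.79, 0.001, -0.001]
wrist_force: [-1.0, -0.2, 0.6]
width: 0.0849
grasp_force: 0.0
```

```bash
python3 -c "
from h import *
to2([.3946,-.3336,.0],166)"
```

```text
shift [-0.6 -0.2 60.3] rotvec [ 0.0019 -0.0003 -0.0064] q [-0.32  0.28 -0.55  0.   -0.74  0.07] tcp [ 0.3943 -0.3341  0.0603] w 0.08492846501344443 f 0.0 t 16.45
```

Call:
play_rows(commands=[{"x": 0, "y": 0, "z": 15, "rx": 0, "ry": 0, "rz": 0}, {"x": 0, "y": 0, "z": 32, "rx": 0, "ry": 0, "rz": 0}, {"x": 0, "y": 0, "z": 48, "rx": 0, "ry": 0, "rz": 0}, {"x": 0, "y": 0, "z": 57, "rx": 0, "ry": 0, "rz": 0}, {"x": 0, "y": 0, "z": 60, "rx": 0, "ry": 0, "rz": 0}, {"x": 0, "y": 0, "z": 60, "rx": 0, "ry": 0, "rz": 0}])

```text
t: 17.05
tool_pos: [0.3948, -0.3347, 0.0009]
tcp_rot: [-0.613, 0.79, -0.0, -0.0]
wrist_force: [0.8, -0.1, -0.1]
width: 0.0855
grasp_force: 0.0
```

Call:
play_rows(commands=[{"x": 0, "y": 0, "z": 0, "rx": 0, "ry": 0, "rz": 0}, {"x": 0, "y": 0, "z": 0, "rx": 0, "ry": 0, "rz": 0}, {"x": 0, "y": 0, "z": 0, "rx": 0, "ry": 0, "rz": 0}, {"x": 0, "y": 0, "z": 0, "rx": 0, "ry": 0, "rz": 0}, {"x": 0, "y": 0, "z": 0, "rx": 0, "ry": 0, "rz": 0}, {"x": 0, "y": 0, "z": 0, "rx": 0, "ry": 0, "rz": 0}], hand=0.66, squeeze=25)

```text
t: 17.65
tool_pos: [0.3953, -0.3352, 0.0016]
tcp_rot: [-0.613, 0.79, -0.001, 0.0]
wrist_force: [0.1, -0.0, 6.9]
width: 0.0564
grasp_force: 10.0
```

Call:
play_rows(commands=[{"x": 0, "y": 0, "z": -5, "rx": 0, "ry": 0, "rz": 0}, {"x": 0, "y": 0, "z": -15, "rx": 0, "ry": 0, "rz": 0}, {"x": 0, "y": 0, "z": -35, "rx": 0, "ry": 0, "rz": 0}, {"x": 0, "y": 0, "z": -60, "rx": 0, "ry": 0, "rz": 0}, {"x": 0, "y": 0, "z": -85, "rx": 0, "ry": 0, "rz": 0}, {"x": 0, "y": 0, "z": -105, "rx": 0, "ry": 0, "rz": 0}, {"x": 0, "y": 0, "z": -118, "rx": 0, "ry": 0, "rz": 0}, {"x": 0, "y": 0, "z": -120, "rx": 0, "ry": 0, "rz": 0}, {"x": 0, "y": 0, "z": -120, "rx": 0, "ry": 0, "rz": 0}])

```text
t: 18.55
tool_pos: [0.3942, -0.3345, 0.1207]
tcp_rot: [-0.613, 0.79, -0.0, 0.0]
wrist_force: [0.7, 0.0, -2.1]
width: 0.0565
grasp_force: 7.8
```

```bash
python3 -c "
from h import *
c=vision.camera('side'); save(c,'sideL')
to2([.42,-.237,.12],314.9)"
```

```text
shift [-1.008e+02 -1.000e+00  1.000e-01] rotvec [ 0.0000e+00  1.3000e-03 -2.6068e+00] q [-0.32  0.2  -0.48 -0.   -0.88  0.07] tcp [ 0.3939 -0.3344  0.12  ] w 0.05622827224115736 f 7.789657115936279 t 18.6
```

View pics/sideL.png

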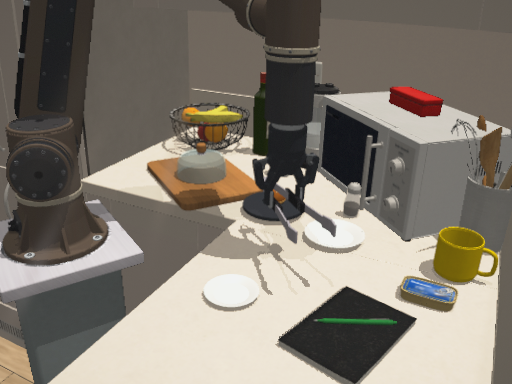

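The picture shows the tongs held level in the air with tips at (295,235) and (330,228), and the dome standing on the board at (202,165). Next I'll swing the tongs round.

Call:
play_rows(commands=[{"x": -2, "y": 0, "z": 0, "rx": 0, "ry": 0, "rz": -0.06}, {"x": -7, "y": 0, "z": 0, "rx": 0, "ry": 0, "rz": -0.19}, {"x": -13, "y": 0, "z": 0, "rx": 0, "ry": 0, "rz": -0.33}, {"x": -19, "y": 0, "z": 0, "rx": 0, "ry": 0, "rz": -0.47}, {"x": -25, "y": 0, "z": 0, "rx": 0, "ry": 0, "rz": -0.62}, {"x": -31, "y": 0, "z": 0, "rx": 0, "ry": 0, "rz": -0.76}, {"x": -37, "y": 0, "z": 0, "rx": 0, "ry": 0, "rz": -0.9}, {"x": -43, "y": 0, "z": 0, "rx": 0, "ry": 0, "rz": -1.05}, {"x": -49, "y": 0, "z": 0, "rx": 0, "ry": 0, "rz": -1.19}, {"x": -55, "y": 0, "z": 0, "rx": 0, "ry": 0, "rz": -1.33}, {"x": -61, "y": 0, "z": 0, "rx": 0, "ry": 0, "rz": -1.48}, {"x": -67, "y": 0, "z": 0, "rx": 0, "ry": 0, "rz": -1.62}, {"x": -73, "y": 0, "z": 0, "rx": 0, "ry": 0, "rz": -1.76}, {"x": -79, "y": 0, "z": 0, "rx": 0, "ry": 0, "rz": -1.91}, {"x": -85, "y": 0, "z": 0, "rx": 0, "ry": 0, "rz": -2.05}, {"x": -91, "y": 0, "z": 0, "rx": 0, "ry": 0, "rz": -2.19}, {"x": -96, "y": -1, "z": 0, "rx": 0, "ry": 0, "rz": -2.34}, {"x": -100, "y": -1, "z": 0, "rx": 0, "ry": 0, "rz": -2.48}, {"x": -101, "y": -1, "z": 0, "rx": 0, "ry": 0, "rz": -2.58}, {"x": -101, "y": -1, "z": 0, "rx": 0, "ry": 0, "rz": -2.607}])

```text
t: 20.6
tool_pos: [0.4198, -0.2368, 0.1193]
tcp_rot: [0.924, 0.383, -0.001, -0.001]
wrist_force: [0.7, -0.5, -1.2]
width: 0.0564
grasp_force: 7.8
```

Call:
play_rows(commands=[{"x": 0, "y": 0, "z": 0, "rx": 0, "ry": 0, "rz": 0}, {"x": 0, "y": 0, "z": 0, "rx": 0, "ry": 0, "rz": 0}])

```text
t: 20.8
tool_pos: [0.4201, -0.2371, 0.1199]
tcp_rot: [0.925, 0.381, -0.001, -0.0]
wrist_force: [-0.3, -0.2, -1.3]
width: 0.0565
grasp_force: 7.8
```

```bash
cat > v.py <<'E'
from h import *
s=telemetry.observe(); p=s["tool_pos"]; a=np.radians(np.degrees(np.arctan2(*R.from_quat(s["tcp_rot"]).apply([0,1,0])[1::-1]))+90)
d=np.array([np.cos(a),np.sin(a)]); e=np.array([-d[1],d[0]]); print("T",np.degrees(a).round(1),p.round(4))
zb=p[2]
for n in ["top","side","wrist"]:
    c=vision.camera(n); save(c,n+"V")
    P,u,v=pts(c); q=(P[:,:2]-p[:2])@np.c_[d,e]*1000
    m=(q[:,0]>95)&(q[:,0]<165)&(abs(q[:,1])<60)&(P[:,2]>zb+.003)&(P[:,2]<zb+.06)
    for sgn in (1,-1):
        k=m&(q[:,1]*sgn>0)
        if k.sum()>5: print(n,"tip",sgn,k.sum(),"x",np.percentile(q[k,0],[2,98]).round(1),"y",np.percentile(q[k,1],[2,50,98]).round(1),"z",np.percentile(P[k,2],[2,98]).round(3))
    b=(np.hypot(P[:,0]-.514,P[:,1]+.143)<.04)&(P[:,2]>.032)&(P[:,2]<.07)
    if b.sum()>20:
        B=P[b]; f=lambda t:np.hypot(B[:,0]-t[0],B[:,1]-t[1])
        print(n,"roll",b.sum(),np.percentile(B,2,axis=0).round(4),np.percentile(B,98,axis=0).round(4),"in tool",((np.array(cv2.minEnclosingCircle(B[:,:2].astype(np.float32))[0])-p[:2])@np.c_[d,e]*1000).round(1))
        top=B[B[:,2]>.058]; print(" top centre",top.mean(0).round(4))
E
python3 v.py; python3 -c "
from h import *
to2([.42,-.237,.12],314.9)"
```

```text
T 44.8 [ 0.4201 -0.2371  0.1199]
side tip 1 32 x [ 96.  142.5] y [37.2 40.5 44.2] z [0.125 0.147]
side roll 182 [ 0.492  -0.169   0.0329] [ 0.5327 -0.1287  0.0635] in tool [130.7  -0.2]
 top centre [ 0.5131 -0.1488  0.061 ]
wrist tip 1 1147 x [ 95.4 110.4] y [35.6 37.  40.9] z [0.124 0.146]
wrist tip -1 1100 x [ 95.5 110.3] y [-38.9 -35.1 -33.8] z [0.124 0.146]
wrist roll 2022 [ 0.4923 -0.168   0.0418] [ 0.5247 -0.1356  0.0631] in tool [127.   -1.9]
 top centre [ 0.5075 -0.1528  0.0606]
shift [-0.1 -0.3  0.2] rotvec [-0.0007  0.0006 -0.001 ] q [-0.1   0.15 -0.55 -0.   -0.87  2.46] tcp [ 0.4203 -0.2372  0.1202] w 0.056357488941716466 f 7.788562774658203 t 20.95
```

View pics/sideV.png

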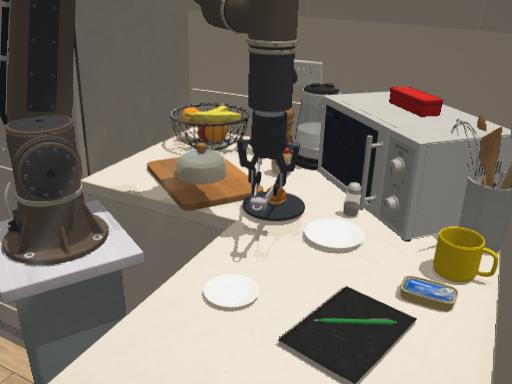

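The picture shows the tongs above the platter pointing at the roll (278,197), which lies between the tips. Measured, the tips need to go 11 mm further forward and then down.

Call:
play_rows(commands=[{"x": 5, "y": 0, "z": 0, "rx": 0, "ry": 0, "rz": 0}, {"x": 11, "y": 0, "z": 0, "rx": 0, "ry": 0, "rz": 0}, {"x": 11, "y": 0, "z": 10, "rx": 0, "ry": 0, "rz": 0}, {"x": 11, "y": 0, "z": 30, "rx": 0, "ry": 0, "rz": 0}, {"x": 11, "y": 0, "z": 40, "rx": 0, "ry": 0, "rz": 0}, {"x": 11, "y": 0, "z": 40, "rx": 0, "ry": 0, "rz": 0}])

```text
t: 21.55
tool_pos: [0.4268, -0.229, 0.0785]
tcp_rot: [0.924, 0.382, -0.002, -0.001]
wrist_force: [0.7, 0.1, -2.0]
width: 0.0565
grasp_force: 7.8
```

```bash
python3 v.py
```

```text
T 44.9 [ 0.4268 -0.229   0.0785]
side tip 1 24 x [ 99.2 143.8] y [37.2 40.  44.6] z [0.084 0.106]
side tip -1 8 x [ 99.2 143.6] y [-37.2 -34.8 -34.3] z [0.099 0.107]
side roll 158 [ 0.4887 -0.1654  0.0357] [ 0.5266 -0.1286  0.0673] in tool [118.5  -1.9]
 top centre [ 0.5068 -0.144   0.063 ]
wrist tip 1 1209 x [ 95.4 111.2] y [34.4 35.8 39.6] z [0.083 0.107]
wrist tip -1 1157 x [ 95.4 111.1] y [-40.1 -36.2 -35. ] z [0.083 0.107]
wrist roll 3585 [ 0.4926 -0.1677  0.0424] [ 0.5268 -0.1336  0.0642] in tool [119.1  -2.7]
 top centre [ 0.5087 -0.1515  0.0612]
```

View pics/wristV.png

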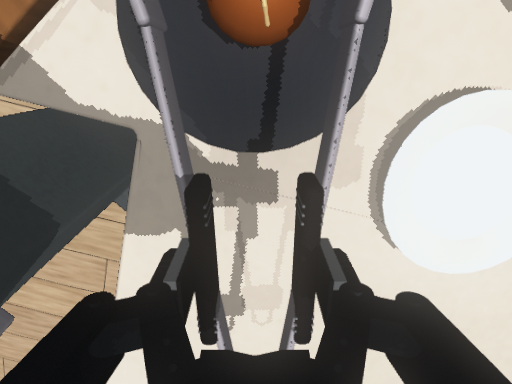

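The wrist picture shows the roll centred between the arms, at (259,20) with arms at (150,20) and (360,20). I'll descend and close.

Call:
play_rows(commands=[{"x": 0, "y": 1, "z": 10, "rx": 0, "ry": 0, "rz": 0}, {"x": 0, "y": 1, "z": 22, "rx": 0, "ry": 0, "rz": 0}, {"x": 0, "y": 1, "z": 34, "rx": 0, "ry": 0, "rz": 0}, {"x": 0, "y": 1, "z": 44, "rx": 0, "ry": 0, "rz": 0}, {"x": 0, "y": 1, "z": 50, "rx": 0, "ry": 0, "rz": 0}, {"x": 0, "y": 1, "z": 51, "rx": 0, "ry": 0, "rz": 0}, {"x": 0, "y": 1, "z": 51, "rx": 0, "ry": 0, "rz": 0}])

```text
t: 22.4
tool_pos: [0.429, -0.23, 0.0292]
tcp_rot: [0.924, 0.382, -0.0, -0.0]
wrist_force: [0.5, 0.5, -1.3]
width: 0.0565
grasp_force: 7.8
```

Call:
play_rows(commands=[{"x": 0, "y": 0, "z": 0, "rx": 0, "ry": 0, "rz": 0}, {"x": 0, "y": 0, "z": 0, "rx": 0, "ry": 0, "rz": 0}, {"x": 0, "y": 0, "z": 0, "rx": 0, "ry": 0, "rz": 0}, {"x": 0, "y": 0, "z": 0, "rx": 0, "ry": 0, "rz": 0}, {"x": 0, "y": 0, "z": 0, "rx": 0, "ry": 0, "rz": 0}, {"x": 0, "y": 0, "z": 0, "rx": 0, "ry": 0, "rz": 0}, {"x": 0, "y": 0, "z": 0, "rx": 0, "ry": 0, "rz": 0}, {"x": 0, "y": 0, "z": 0, "rx": 0, "ry": 0, "rz": 0}], hand=0.4, squeeze=25)

```text
t: 23.2
tool_pos: [0.429, -0.23, 0.0293]
tcp_rot: [0.924, 0.382, -0.0, -0.0]
wrist_force: [0.2, 0.0, -1.2]
width: 0.0452
grasp_force: 28.3
```

Closed on the roll at 45 mm, with 28 N on the pads. Lifting.

Call:
play_rows(commands=[{"x": 0, "y": 0, "z": -5, "rx": 0, "ry": 0, "rz": 0}, {"x": 0, "y": 0, "z": -15, "rx": 0, "ry": 0, "rz": 0}, {"x": 0, "y": 0, "z": -30, "rx": 0, "ry": 0, "rz": 0}, {"x": 0, "y": 0, "z": -48, "rx": 0, "ry": 0, "rz": 0}, {"x": 0, "y": 0, "z": -64, "rx": 0, "ry": 0, "rz": 0}, {"x": 0, "y": 0, "z": -75, "rx": 0, "ry": 0, "rz": 0}, {"x": 0, "y": 0, "z": -80, "rx": 0, "ry": 0, "rz": 0}, {"x": 0, "y": 0, "z": -80, "rx": 0, "ry": 0, "rz": 0}, {"x": 0, "y": 0, "z": -80, "rx": 0, "ry": 0, "rz": 0}])

```text
t: 24.1
tool_pos: [0.4285, -0.2299, 0.1088]
tcp_rot: [0.924, 0.382, -0.001, -0.0]
wrist_force: [-0.3, 0.7, -3.1]
width: 0.0454
grasp_force: 28.4
```

```bash
python3 -c "
from h import *
c=vision.camera('side'); save(c,'side5')
cv2.imwrite('pics/side5c.png',cv2.resize(c['image'][110:310,150:420,::-1],None,fx=2.5,fy=2.5))
for n in ['side','wrist']:
    c=vision.camera(n)
    for m in finder.masks_of(n,'roll')[:2]:
        P,u,v=pts(c,m['pixels']); print(n,m['p'],np.median(P,0).round(3),np.percentile(P,2,axis=0).round(3),np.percentile(P,98,axis=0).round(3))
to2([.5459-.0953,-.3365-.0866,.115],314.9-0)"
```

```text
side 0.62 [ 0.492 -0.151  0.123] [ 0.487 -0.162  0.109] [ 0.514 -0.132  0.137]
wrist 0.77 [ 0.5   -0.157  0.129] [ 0.49  -0.167  0.118] [ 0.517 -0.139  0.136]
shift [-120.8  152.3   -6.4] rotvec [-0.0014  0.0011  0.0004] q [-0.09  0.17 -0.56 -0.   -0.84  2.44] tcp [ 0.4286 -0.23    0.1087] w 0.045451207052793735 f 28.360393186449073 t 24.35
```

View pics/side5c.png

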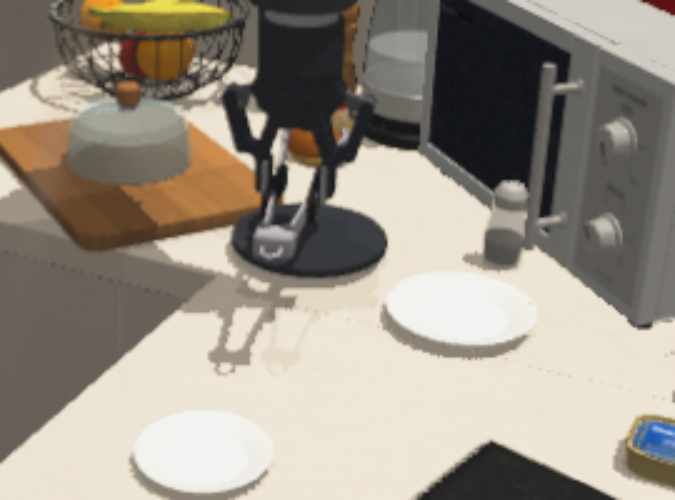

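The picture shows the roll held in the tongs above the empty platter at (315,140) in the crop, with the dome standing on the board. I'll carry the roll over the plate, gently.

Call:
play_rows(commands=[{"x": -3, "y": 4, "z": 0, "rx": 0, "ry": 0, "rz": 0}, {"x": -9, "y": 13, "z": 0, "rx": 0, "ry": 0, "rz": 0}, {"x": -18, "y": 25, "z": 0, "rx": 0, "ry": 0, "rz": 0}, {"x": -28, "y": 39, "z": 0, "rx": 0, "ry": 0, "rz": 0}, {"x": -38, "y": 53, "z": 0, "rx": 0, "ry": 0, "rz": 0}, {"x": -48, "y": 67, "z": 0, "rx": 0, "ry": 0, "rz": 0}, {"x": -58, "y": 81, "z": 0, "rx": 0, "ry": 0, "rz": 0}, {"x": -68, "y": 95, "z": 0, "rx": 0, "ry": 0, "rz": 0}, {"x": -78, "y": 109, "z": 0, "rx": 0, "ry": 0, "rz": 0}, {"x": -88, "y": 123, "z": 0, "rx": 0, "ry": 0, "rz": 0}, {"x": -98, "y": 137, "z": 0, "rx": 0, "ry": 0, "rz": 0}, {"x": -107, "y": 149, "z": 0, "rx": 0, "ry": 0, "rz": 0}, {"x": -113, "y": 157, "z": 0, "rx": 0, "ry": 0, "rz": 0}, {"x": -116, "y": 161, "z": 0, "rx": 0, "ry": 0, "rz": 0}, {"x": -116, "y": 161, "z": 0, "rx": 0, "ry": 0, "rz": 0}, {"x": -116, "y": 161, "z": 0, "rx": 0, "ry": 0, "rz": 0}, {"x": -116, "y": 161, "z": 0, "rx": 0, "ry": 0, "rz": 0}, {"x": -116, "y": 161, "z": 0, "rx": 0, "ry": 0, "rz": 0}])

```text
t: 26.15
tool_pos: [0.4606, -0.4254, 0.1094]
tcp_rot: [0.924, 0.382, -0.0, -0.0]
wrist_force: [1.0, -1.2, -3.1]
width: 0.0452
grasp_force: 28.4
```

```bash
python3 -c "
from h import *
for n in ['top','side']:
    c=vision.camera(n)
    if n=='side': save(c,'side6'); cv2.imwrite('pics/side6c.png',cv2.resize(c['image'][110:310,150:420,::-1],None,fx=2.5,fy=2.5))
    for t in ['roll','plate']:
      for m in finder.masks_of(n,t)[:2]:
        P,u,v=pts(c,m['pixels']); print(n,t,m['p'],np.median(P,0).round(3),np.percentile(P,2,axis=0).round(3),np.percentile(P,98,axis=0).round(3))
to2([.46,-.426,.109],314.9)"
```

```text
top roll 0.69 [ 0.535 -0.336  0.139] [ 0.434 -0.357  0.122] [ 0.554 -0.258  0.578]
top plate 0.83 [ 0.228 -0.397  0.007] [ 0.182 -0.441 -0.   ] [ 0.275 -0.348  0.016]
top plate 0.67 [ 0.516 -0.364  0.01 ] [ 0.479 -0.4    0.001] [ 0.562 -0.312  0.019]
side roll 0.65 [ 0.393 -0.493  0.129] [ 0.364 -0.523  0.113] [ 0.486 -0.398  0.133]
side roll 0.51 [ 0.531 -0.354  0.12 ] [ 0.438 -0.425  0.002] [ 0.688 -0.197  0.178]
side plate 0.92 [ 0.23  -0.391  0.006] [ 0.18  -0.442  0.001] [ 0.276 -0.347  0.014]
side plate 0.68 [ 0.555 -0.321  0.01 ] [ 0.483 -0.399  0.005] [ 0.607 -0.269  0.018]
shift [-0.5 -0.2  0.3] rotvec [-0.0004  0.0004  0.0006] q [-0.44  0.38 -0.25  0.   -0.94  2.79] tcp [ 0.4605 -0.4258  0.1093] w 0.04513530070728271 f 28.36335418978706 t 26.45
```

View pics/side6c.png

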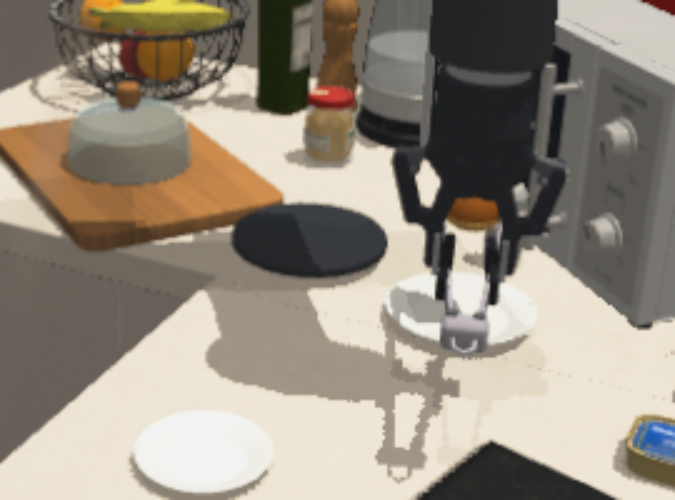

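The picture shows the roll held in the tongs at (473,210) over the plate at (462,310), and the dome, platter, honey and salt in place. Handing in.

```bash
python3 -c "
from h import *
print(ticket.hand_in())"
```

```text
the job is handed in; nothing more can be done
None
```

The job is handed in: the dome stands released on the chopping board, and the roll is held in the closed tongs about 85 mm above the middle of the white plate; the hand-in returned no verdict.

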